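# Fit the adjuster knob on the leather splitter and set it

### The arm

A 6-joint arm with a two-finger parallel gripper is mounted at the origin on the work surface. World frame = base frame: x ahead of the robot, y to its left, z up, the work surface at z = 0. Lengths are in m, angles in rad, forces in N, time in s.
With the tool pointing down it reaches from about 0.35 to 0.725 m from the base axis. Payload 4.3 kg.
Tool frame: the origin (TCP) lies on the centre line of the jaws, within the pads' length; the fingertips stand 11 mm ahead of it and the grasp point (between the pads) lies 8 mm behind it (ctrl.tip_extent is the x of the fingertips in the tool frame, in m); x points along the fingers, y is the direction in which the jaws open and shut, and the axes are right-handed (so a half turn about x gives the same grasp; the last joint's range is limited). The gripper opens to 85 mm and grips with 20 to 120 N. Pads are 22 mm wide; open, the fingers measure 114 mm over their backs; the gripper's body (76 mm by 85 mm) begins 54 mm behind the grasp point. The pads swing forward as they close: fully open they stand 13 mm farther back than shut.
Start: joints at [-1.296, 0.377, 0.081, 1.274, 0, 1.46], TCP at [0.216, -0.533, 0.242] pointing down, gripper open.
Joint ranges: [-2.72, 2.72], [-0.84, 1.66], [-1.02, 1.22], [-1.77, 2.12], [-1.37, 1.28], [-3.14, 3.14]. Speed limits (rad/s): [2.57, 2.57, 3.14, 3.14, 3.14, 3.14].

### API

Orientations are given as a rotation vector (axis times angle).
In Python, from bench import telemetry, viewer, ctrl gives the robot as it stands.
- The arm moves only by the shell command python3 -m inch 'ROWS'. ROWS is JSON, a list of rows, each a list of 7 numbers: the shift along the tool's x, y, z in m, then the turn, a rotation vector about the tool's x, y, z in rad, then the closure, from 0 (fully open) to 1 (shut). In form: [[dx, dy, dz, wx, wy, wz, claw], ...]. A call has 1 to 8 rows; each row is the pose to reach, as a shift and turn from the pose measured when the call began, along the tool's axes at that moment; what a row does not reach only later rows make up. A row lasts 1/8 s, in which the tool goes at most 62.5 mm and 10.7 degrees, less where a joint would pass 70% of its speed; a pose out of reach is approached as far as the arm can. A call with a gripper value outside its range is refused whole. The fingers move at their own pace and stop on an object; the grip force is fixed at half the most. Time passes only in rows, so rows that repeat a pose let the fingers close. It gives the time, the measured TCP pose, the force and the opening at its end, in the units of the state.
- telemetry.get_obs(): the state, without advancing time (a new reading comes with each control period).
- viewer.read_camera(name): name is "scene" or "top"; returns a dict with "img" (400x640x3 uint8, blue, green, red), "K" (3x3 intrinsics, pixels), "R" (3x3) and "t" (3): a world point X has camera coordinates R X + t. Camera axes: x right, y down, z forward; pixel columns grow to the right and rows downward; lengths in m; the calibration is good to about 2 mm. A picture is of the moment at which its call begins. There is no depth.
- ctrl.job_done(): hands the job in, once; it reports no verdict.
The state is a dict: "time": time; "qpos": joint angles; "dq": joint speeds; "tau": joint torques, N m; "eef_pos": TCP position; "eef_rot": TCP orientation; "contact_force": force on the tool from outside, world axes, zero at the start; "wrist_torque": the same for the moment, N m; "finger_gap": opening from 0.0 (shut) to 1.0 (fully open).
Only numpy, scipy, OpenCV 4.12 (cv2) and the standard library are available. Lean on these libraries where they do the work, as an engineer would, in place of code of your own. Each camera call takes 0.05 s, during which the arm holds its last target.

### The job

Put the red knob on the nose of the green leather splitter's dial, and with gentle pressure turn it until it drops fully home over the four dogs. Then use the knob to turn the dial clockwise until its black pointer meets the red mark on the housing, and let go. Leave the other things on the bench alone.

Things in the scene. Friction and masses are not known exactly. Their poses are not given: they have to be found in the camera images.
- knob: loose red plastic knob, about 120 g, standing upright on the marble slab. Its hub has four square lobes, 40 x 40 mm overall and 26 mm high, with an open cross slot 9 mm wide between them, along the knob's x and y, open underneath and at the sides, up to the disc above. Origin: centre of the underside; z up
- grip (a point): centre of the top of the red knob's bar grip, 60 mm above the knob's underside; axes as the knob's. The bar is 50 mm long (along x), 14 mm wide (along y) and 28 mm high; below it lies a disc of 54 mm diameter, 6 mm thick (26 to 32 mm above the underside)
- splitter: green bench-top leather splitter, fixed. Origin: on the dial axis, on the table; z up. Adjuster housing 120 x 120 mm about that axis, top at 92 mm; the splitting head with its rollers stands at +y, 70 to 194 mm from the axis, top at 106 mm at most. A red mark lies on top of the housing on the +x side, 44 to 57 mm from the axis
- seat (a point): on the dial's axis, on its top face, 100 mm above the table; axes as the splitter's. The knob is home when its underside sits here. The dial is an aluminium disc of 80 mm diameter, carrying a steel clutch of four dogs in a cross, each 7 mm wide, reaching 17 mm from the axis, 10 mm high. Until the slots meet the dogs the knob rides on them, its underside 10 mm above the dial
- nose (a point): tip of the clutch's round nose on the dial's axis, 24 mm above the dial; axes as the splitter's. The nose is 11.8 mm in diameter, straight up to 18 mm above the dial, then tapering to 4 mm at the tip. The clutch is clamped at an arbitrary angle to the pointer and to these axes, not measured; the knob fits it at every quarter turn, to within about 3 degrees
- dial (a joint): angle of the dial in rad, growing counter-clockwise from above; 0 when the black pointer at its rim meets the red mark. It starts counter-clockwise of the mark, between 0.6 and 1.1; travel -0.5 to 1.4. Stiff: it takes about 0.12 N m to turn and stays where it is left. The knob has about 0.06 rad of play on the dogs either way
- mallet: mallet lying on the bench, white plastic head 52 mm across and 90 mm long, wooden handle 120 mm; origin under the join of head and handle, head along its +x
- dye: small standing jar, 52 mm across, 90 mm high; origin under its centre
- spare: black round knob, 52 mm across, 34 mm high, for another machine; origin under its centre
- awl: screwdriver-like awl lying on the bench, 150 mm long along x
- tape: yellow ring of 70 mm diameter, 20 mm high, lying flat; origin under its centre
- weight: brass weight, 60 mm across, 48 mm high; origin under its centre
Things that resemble listed ones, but are neither listed nor needed, are in the scene too. What is meant by the knob is not purple or turquoise, and is the smaller of those in its own colour.

How it is judged:
On the way:
1. the knob is home on the dogs: underside within 2.5 mm of the dial, axis within 3 mm (z of knob in the frame of seat below 0.0025 m and horizontal distance between knob and seat below 0.003 m), for 0.2 s.
At the end, for the whole second after the job is handed in: the red knob sits home on the dogs (underside within 2.5 mm of the dial, axis within 3 mm, upright within 0.08 rad), at rest and let go, and the dial's pointer is within 0.12 rad (7 degrees) of the red mark (all of step 1 and z of knob in the frame of seat above -0.003 m and angle between knob's own z axis and vertical below 0.08 rad and value of joint dial between -0.12 and 0.12 rad and linear speed of knob below 0.02 m/s and contact force between the fingers and knob below 0.1 N); the robot touches nothing.
It fails at once if the knob is forced: more than 40 N between knob and splitter, all their contacts added up (contact force between knob and splitter above 40 N).
It fails at once if another thing on the bench is moved by more than 30 mm (distance of any of mallet, dye, spare, awl, tape, weight from where it was at the start of the episode above 0.03 m).
It also fails if it takes over 72 s, if anything falls off the work surface, if the arm or the gripper's body presses on something with over 40 N, if the wrist force passes 120 N, or if a joint passes its speed limit or range.

## Working session

There is one attempt and no reset: what is moved stays moved. The work goes in short steps, Python scripts to look and compute and a shell command to move; the robot and the scene stay as the last step left them, time stands still between calls to the robot, and variables do not carry over. Pictures are saved under pics/ and viewed, and the job is handed in when it is done.

```bash
ls; mkdir -p pics; python3 - <<'E'
from bench import telemetry, viewer, ctrl
import cv2
o=telemetry.get_obs()
print(o, ctrl.tip_extent)
for n in("scene","top"):
    c=viewer.read_camera(n); cv2.imwrite(f"pics/{n}0.png",c["img"]); print(n,c["K"],c["R"],c["t"])
E
```

```text
pics
{'time': 0.0, 'qpos': array([-1.29627963e+00,  3.78096556e-01,  7.96184919e-02,  1.27440599e+00,
       -1.86751419e-05,  1.46050054e+00]), 'dq': array([0.00212162, 0.00187888, 0.00074355, 0.00079006, 0.00174003,
       0.00033482]), 'tau': array([ 4.15330942e-04, -4.63609242e+01,  2.69870871e+01,  2.10781954e-02,
       -7.16162481e-05,  8.39615865e-06]), 'eef_pos': array([ 0.2156742 , -0.53232707,  0.24133887]), 'eef_rot': array([ 2.01128535,  0.39399937, -2.0116744 ]), 'contact_force': array([ 0.13016585, -0.54992714, -0.33331979]), 'wrist_torque': array([ 0.02862733,  0.03058333, -0.06184898]), 'finger_gap': 0.9980996235537187} 0.011
scene [[399.75054203   0.         326.14096393]
 [  0.         399.75054203 200.68023762]
 [  0.           0.           1.        ]] [[-0.24745042  0.96889674 -0.00272046]
 [ 0.61373306  0.15456986 -0.77423503]
 [-0.7497333  -0.19325442 -0.63289234]] [ 0.13854022 -0.24479929  1.66705993]
top [[378.77064028   0.         318.05079187]
 [  0.         378.77064028 194.82144487]
 [  0.           0.           1.        ]] [[ 0.00431111 -0.99994258  0.00981029]
 [-0.98839468 -0.0057506  -0.15179884]
 [ 0.15184654 -0.00904202 -0.98836272]] [-0.01226956  0.51817861  1.10535862]
```

View pics/scene0.png

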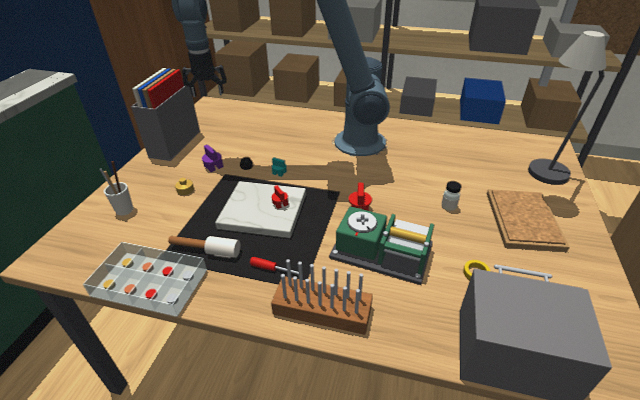

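View pics/top0.png

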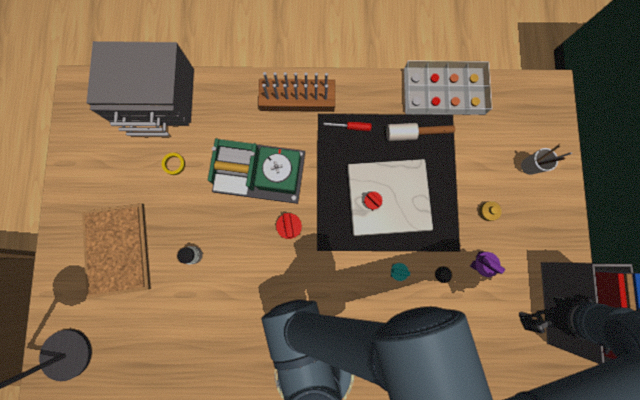

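Two red knobs are in view. In the top view one is at (373,201) on the marble and one at (288,225) on the bench. The one on the marble looks smaller and matches "standing on the marble slab". I'll confirm with enlarged crops.

```bash
cat > h.py <<'E'
import numpy as np, cv2
from bench import telemetry, viewer, ctrl
from scipy.spatial.transform import Rotation as Rn
def proj(c,X):
    p=c["K"]@(c["R"]@np.array(X,float)+c["t"]); return p[:2]/p[2]
def ray(c,uv,z):
    o=-c["R"].T@c["t"]; d=c["R"].T@np.linalg.inv(c["K"])@np.array([uv[0],uv[1],1.])
    return o+d*(z-o[2])/d[2]
def tri(c1,p1,c2,p2):
    P=[c["K"]@np.c_[c["R"],c["t"]] for c in(c1,c2)]
    X=cv2.triangulatePoints(P[0],P[1],np.array(p1,float).reshape(2,1),np.array(p2,float).reshape(2,1)).ravel(); return X[:3]/X[3]
def red(im):
    h=cv2.cvtColor(im,cv2.COLOR_BGR2HSV)
    return (((h[...,0]<8)|(h[...,0]>172))&(h[...,1]>150)&(h[...,2]>60)).astype(np.uint8)
def crop(im,x,y,w,h,s): return cv2.resize(im[y:y+h,x:x+w],None,fx=s,fy=s,interpolation=cv2.INTER_CUBIC)
E
python3 - <<'E'
from h import *
t=cv2.imread("pics/top0.png"); s=cv2.imread("pics/scene0.png")
a=crop(t,265,180,125,60,6)
cv2.imwrite("pics/c1.png",a)
cv2.imwrite("pics/c2.png",crop(t,240,140,70,60,9))
cv2.imwrite("pics/c3.png",crop(s,260,170,130,90,6))
for n,im in(("top",t),("scene",s)):
    c=viewer.read_camera(n)
    k,l,st,ce=cv2.connectedComponentsWithStats(red(im))
    for i in range(1,k):
        if st[i,4]>25: print(n,st[i],ce[i],ray(c,ce[i],.1 if 0 else .06))
E
```

```text
top [431  74   8   8  52] [434.38461538  77.61538462] [ 0.88796517 -0.37159952  0.06      ]
top [432  97   8   8  52] [435.48076923 100.71153846] [ 0.81200773 -0.37177885  0.06      ]
top [347 122  25   9 202] [358.94554455 125.89108911] [ 0.72903108 -0.13356781  0.06      ]
top [364 192  18  18 238] [372.77731092 200.12605042] [ 0.50012804 -0.17187089  0.06      ]
top [276 213  26  26 535] [288.41121495 225.50280374] [0.42365688 0.07698554 0.06      ]
top [617 273  11  35 236] [621.96186441 290.05084746] [ 0.24270594 -0.88599968  0.06      ]
scene [147  69  37  39 710] [165.11126761  87.88028169] [-0.17079134 -0.99709208  0.06      ]
scene [348 182  24  29 388] [360.00257732 197.68556701] [0.43836536 0.08145204 0.06      ]
scene [272 185  16  23 225] [279.08444444 197.28444444] [ 0.49994586 -0.17154832  0.06      ]
scene [250 257  27  14 236] [262.52966102 263.10169492] [ 0.77698005 -0.12007658  0.06      ]
scene [163 267   9   9  54] [166.53703704 270.57407407] [ 0.86329427 -0.35522208  0.06      ]
scene [146 289  10  10  64] [149.953125 292.828125] [ 0.93779562 -0.35581815  0.06      ]
```

View pics/c1.png

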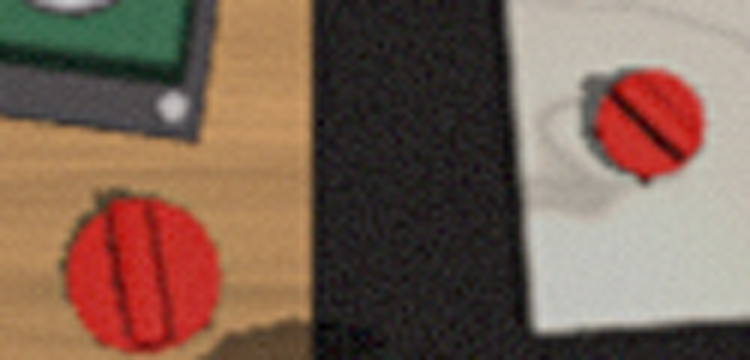

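View pics/c2.png

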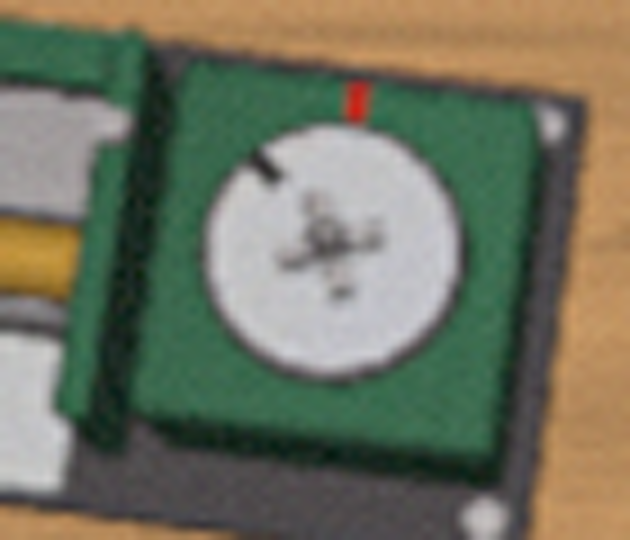

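View pics/c3.png

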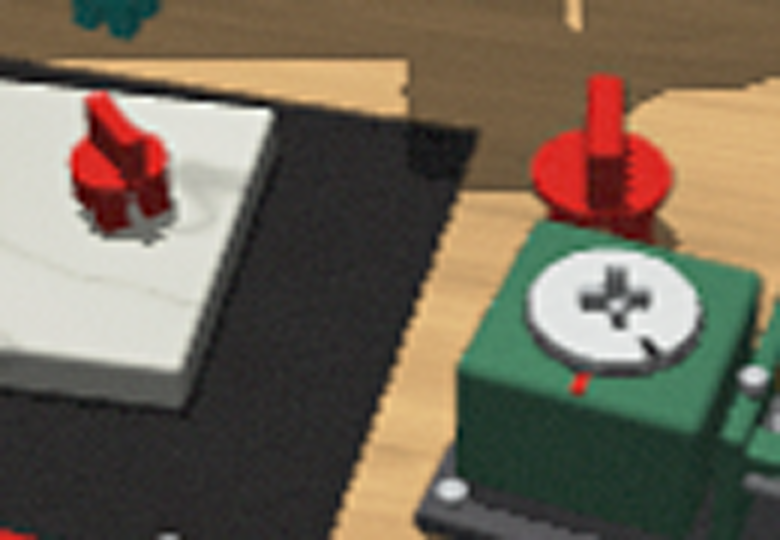

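The knob on the marble, at (373,201) in the top view, is clearly the smaller red one. I'll use that one. Next I'll measure the poses.

```bash
python3 - <<'E'
from h import *
t=cv2.imread("pics/top0.png"); s=cv2.imread("pics/scene0.png")
T=viewer.read_camera("top"); S=viewer.read_camera("scene")
print("slab corners", tri(T,(354,235),S,(305.8,188.3)), tri(T,(349,163),S,(290.8,232)))
# dial: bright low-sat blob within green housing
def dial(im,x0,y0,x1,y1,name):
    h=cv2.cvtColor(im,cv2.COLOR_BGR2HSV)
    m=((h[...,1]<60)).astype(np.uint8); g=np.zeros_like(m); g[y0:y1,x0:x1]=m[y0:y1,x0:x1]
    k,l,st,ce=cv2.connectedComponentsWithStats(g); i=1+np.argmax(st[1:,4])
    cs,_=cv2.findContours((l==i).astype(np.uint8),0,1); c=cv2.convexHull(max(cs,key=cv2.contourArea)); e=cv2.fitEllipse(c); print(name,st[i],e); return e[0]
dt=dial(t,261,150,294,186,"top"); ds=dial(s,345,208,380,235,"scene")
print("dial",ray(T,dt,.1),ray(S,ds,.1),tri(T,dt,S,ds))
C=(ray(T,dt,.1)+ray(S,ds,.1))/2
# red mark & pointer from crop coords
f=lambda u,v:(240-.5+ (u+.5)/9,140-.5+(v+.5)/9)
g=lambda u,v:(260-.5+ (u+.5)/6,170-.5+(v+.5)/6)
ang=lambda d:np.degrees(np.arctan2(d[1],d[0]))
C1=ray(T,dt,.1);C2=ray(S,ds,.1)
print("mark",ang(ray(T,f(357,102),.092)-C1),ang(ray(S,g(581,383),.092)-C2))
print("ptr",ang(ray(T,f(265,165),.1)-C1),ang(ray(S,g(652,348),.1)-C2))
for p in [(318,200),(372,232),(342,293),(290,262)]:
    q=ray(T,f(*p),.11); print("dog",ang(q-C1),np.linalg.norm((q-C1)[:2]))
for p in [(615,272),(585,305),(648,300),(622,322)]:
    q=ray(S,g(*p),.11); print("dogS",ang(q-C2),np.linalg.norm((q-C2)[:2]))
cv2.imwrite("pics/k1.png",np.hstack([crop(t,358,186,30,30,13),crop(s,265,180,30,30,13)]))
cv2.imwrite("pics/k2.png",np.hstack([crop(t,262,152,30,30,13),crop(s,347,207,30,30,13)]))
print(Rn.from_rotvec(telemetry.get_obs()["eef_rot"]).as_matrix())
E
```

```text
slab corners [ 0.39764869 -0.11566899  0.03108456] [ 0.61780306 -0.09964624  0.03269588]
top [262 153  30  30 679] ((276.6443176269531, 167.60714721679688), (28.892541885375977, 29.547910690307617), 76.3427734375)
scene [347 211  30  22 504] ((361.59222412109375, 221.89691162109375), (21.901065826416016, 29.454320907592773), 92.95008850097656)
dial [0.58784184 0.11093143 0.1       ] [0.59475825 0.11316846 0.1       ] [0.58897687 0.11195842 0.09462487]
mark -6.23260975220568 -8.921035936372903
ptr 38.416097666052124 50.029777271577636
dog 16.41133165047112 0.0154371447097591
dog -71.06855819305784 0.013789036920702099
dog -165.78963882603932 0.01591031781297041
dog 113.09180219156208 0.013934796934846262
dogS -172.25523833343678 0.018769192775086145
dogS -56.321632217868085 0.014371392249444902
dogS 99.60044735818597 0.016340950349645812
dogS 24.42199319068008 0.01686766425286721
[[-1.81473186e-04  3.75363638e-01 -9.26877612e-01]
 [ 6.08952068e-04 -9.26877413e-01 -3.75363677e-01]
 [-9.99999798e-01 -6.32542480e-04 -6.03750660e-05]]
```

View pics/k1.png

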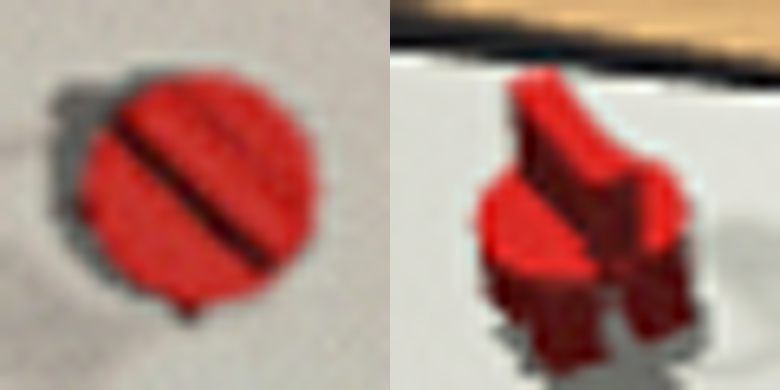

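View pics/k2.png

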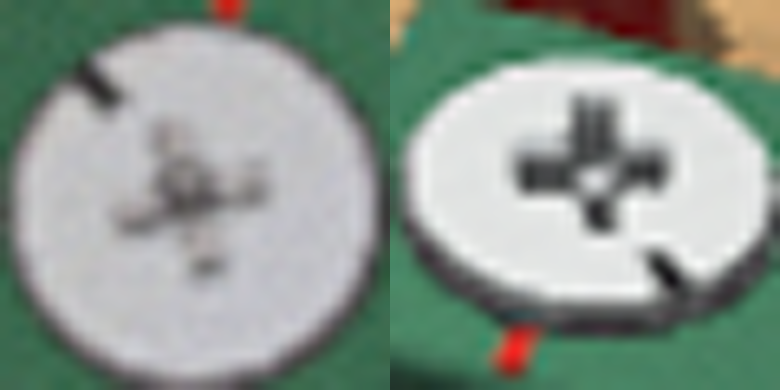

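```bash
python3 - <<'E'
from h import *
T=viewer.read_camera("top"); S=viewer.read_camera("scene")
a=lambda u,v:(358-.5+(u+.5)/13,186-.5+(v+.5)/13)
b=lambda u,v:(265-.5+(u-390+.5)/13,180-.5+(v+.5)/13)
ang=lambda d:np.degrees(np.arctan2(d[1],d[0]))
print("scene dial",ray(S,(361.6,220.2),.1))
print("disc top",ray(T,a(201,187),.062),"scene",ray(S,b(583,222),.062))
print("bar ctr top",ray(T,a(222,165),.09))
print("bar ang", ang(ray(T,a(115,120),.085)-ray(T,a(268,268),.085)), ang(ray(S,b(520,100),.09)-ray(S,b(598,185),.09)), "len",np.linalg.norm(ray(S,b(520,100),.09)-ray(S,b(598,185),.09)))
print("bar top corners mid scene", ray(S,b(575,128),.09), tri(T,a(222,165),S,b(575,128)))
E
```

```text
scene dial [0.58766596 0.11188938 0.1       ]
disc top [ 0.50045834 -0.17223141  0.062     ] scene [ 0.49877334 -0.1707798   0.062     ]
bar ctr top [ 0.50148111 -0.17262682  0.09      ]
bar ang 45.397045890206414 -132.4219975091624 len 0.04048193271653097
bar top corners mid scene [ 0.49702486 -0.17119511  0.09      ] [ 0.50068225 -0.17087857  0.09300674]
```

```bash
cat >> h.py <<'E'
def go(X,yaw):
    """shift + turn (tool axes) to TCP X with tool x down, tool y at yaw deg"""
    o=telemetry.get_obs(); R=Rn.from_rotvec(o["eef_rot"]); y=np.radians(yaw)
    yv=np.array([np.cos(y),np.sin(y),0]); xv=np.array([0,0,-1.]); G=Rn.from_matrix(np.c_[xv,yv,np.cross(xv,yv)])
    print("d",np.round(R.inv().apply(np.array(X)-o["eef_pos"]),4),"w",np.round((R.inv()*G).as_rotvec(),4))
def st():
    o=telemetry.get_obs(); M=Rn.from_rotvec(o["eef_rot"]).as_matrix()
    print("t",round(o["time"],2),"pos",np.round(o["eef_pos"],4),"yaw",np.degrees(np.arctan2(M[1,1],M[0,1])).round(2),"xdown",np.round(M[:,0],3),"F",np.round(o["contact_force"],1),"M",np.round(o["wrist_torque"],2),"gap",round(o["finger_gap"],3),"q",np.round(o["qpos"],2))
E
python3 -c "
from h import *
go([.5,-.1715,.2],-44)"
```

```text
d [ 0.0422 -0.2283 -0.3991] w [-4.181e-01 -1.000e-04  2.000e-04]
```

```bash
python3 -m inch '[[0.005,-0.03,-0.053,-0.06,0,0,0],[0.01,-0.06,-0.105,-0.12,0,0,0],[0.016,-0.09,-0.157,-0.18,0,0,0],[0.021,-0.12,-0.21,-0.24,0,0,0],[0.028,-0.15,-0.263,-0.3,0,0,0],[0.034,-0.18,-0.315,-0.36,0,0,0],[0.04,-0.21,-0.367,-0.41,0,0,0],[0.0422,-0.2283,-0.3991,-0.418,0,0,0]]'
python3 -c "
from h import *
st();go([.5,-.1715,.2],-44);go([.5,-.1715,.078],-44)"
```

```text
time: 1.4
eef_pos: [0.5012, -0.169, 0.1998]
eef_rot: [1.747, 0.745, -1.747]
contact_force: [-0.1, -0.5, -0.1]
finger_gap: 0.996
t 1.4 pos [ 0.5012 -0.169   0.1998] yaw -43.84 xdown [-0.     0.001 -1.   ] F [-0.1 -0.5 -0.1] M [-0.15  0.01  0.01] gap 0.996 q [-0.45  0.3  -0.14  1.13  0.    1.89]
d [-0.0002  0.0009  0.0026] w [ 0.0028 -0.0004  0.0004]
d [0.1218 0.0009 0.0027] w [ 0.0028 -0.0004  0.0004]
```

```bash
python3 -m inch '[[0.02,0.0009,0.0027,0.003,0,0,0.3],[0.05,0.0009,0.0027,0.003,0,0,0.4],[0.07,0.0009,0.0027,0.003,0,0,0.4],[0.07,0.0009,0.0027,0.003,0,0,0.4]]'
python3 - <<'E'
from h import *
st();go([.5,-.1715,.078],-44)
s=viewer.read_camera("scene")["img"];t=viewer.read_camera("top")["img"]
cv2.imwrite("pics/a1.png",np.hstack([crop(s,240,120,80,110,5),crop(t,335,160,80,110,5)]))
E
```

```text
time: 1.9
eef_pos: [0.4985, -0.1708, 0.1283]
eef_rot: [1.747, 0.746, -1.752]
contact_force: [-0.3, -0.1, 0.8]
finger_gap: 0.597
t 1.9 pos [ 0.4985 -0.1708  0.1283] yaw -44.0 xdown [-0.003  0.002 -1.   ] F [-0.3 -0.1  0.8] M [ 0.07 -0.02  0.01] gap 0.597 q [-0.45  0.35 -0.27  0.96  0.    1.89]
d [ 0.0503  0.0017 -0.0006] w [-0.0001  0.0008  0.004 ]
```

View pics/a1.png

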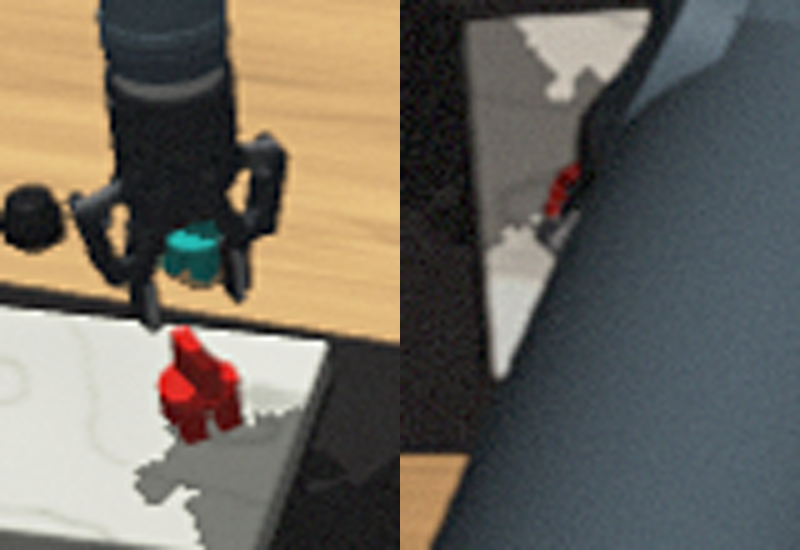

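The scene crop shows the open fingers straddling the red bar, which is at crop (195,355). I'll descend and close.

```bash
python3 -m inch '[[0.025,0.0017,-0.0006,0,0,0.004,0.4],[0.042,0.0017,-0.0006,0,0,0.004,0.4],[0.05,0.0017,-0.0006,0,0,0.004,0.4],[0.05,0.0017,-0.0006,0,0,0.004,0.6],[0.05,0.0017,-0.0006,0,0,0.004,1],[0.05,0.0017,-0.0006,0,0,0.004,1],[0.05,0.0017,-0.0006,0,0,0.004,1],[0.05,0.0017,-0.0006,0,0,0.004,1]]'
python3 -c "
from h import *
st()"
```

```text
time: 3.0
eef_pos: [0.5023, -0.1727, 0.081]
eef_rot: [1.75, 0.737, -1.745]
contact_force: [-1.1, -0.1, 3.0]
finger_gap: 0.151
t 3.0 pos [ 0.5023 -0.1727  0.081 ] yaw -44.01 xdown [ 0.004 -0.003 -1.   ] F [-1.1 -0.1  3. ] M [0.09 0.1  0.02] gap 0.151 q [-0.45  0.39 -0.34  0.84 -0.    1.89]
```

```bash
python3 -m inch '[[-0.03,0,0,0,0,0,1],[-0.08,0,0,0,0,0,1],[-0.12,0,0,0,0,0,1],[-0.13,0,0,0,0,0,1],[-0.13,0,0,0,0,0,1]]'
python3 - <<'E'
from h import *
st()
s=viewer.read_camera("scene")["img"]
cv2.imwrite("pics/a2.png",crop(s,240,80,80,80,7))
go([.588,.112,.2],27)
E
```

```text
time: 3.62
eef_pos: [0.5019, -0.1723, 0.2107]
eef_rot: [1.75, 0.737, -1.744]
contact_force: [0.5, -0.1, -1.0]
finger_gap: 0.151
t 3.62 pos [ 0.5019 -0.1723  0.2107] yaw -44.01 xdown [ 0.005 -0.003 -1.   ] F [ 0.5 -0.1 -1. ] M [-0.   -0.01 -0.02] gap 0.151 q [-0.45  0.29 -0.12  1.15 -0.    1.89]
d [ 0.0092 -0.1349 -0.2646] w [-1.2394  0.0018 -0.0031]
```

View pics/a2.png

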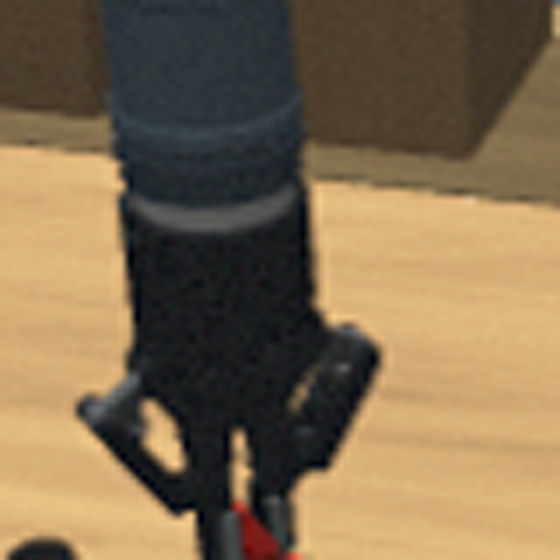

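```bash
python3 -m inch '[[0,-0.018,-0.035,-0.16,0,0,1],[0,-0.036,-0.07,-0.32,0,0,1],[0,-0.054,-0.105,-0.48,0,0,1],[0,-0.072,-0.14,-0.64,0,0,1],[0.002,-0.09,-0.175,-0.8,0,0,1],[0.004,-0.108,-0.21,-0.96,0,0,1],[0.006,-0.125,-0.245,-1.1,0,0,1],[0.008,-0.135,-0.2646,-1.2,0,0,1]]'
python3 -c "
from h import *
st();go([.588,.112,.2],25)"
```

```text
time: 4.68
eef_pos: [0.5868, 0.1139, 0.1982]
eef_rot: [0.879, 1.385, -0.884]
contact_force: [0.3, 0.7, -0.6]
finger_gap: 0.152
t 4.67 pos [0.5868 0.1139 0.1982] yaw 25.04 xdown [-0.002 -0.002 -1.   ] F [ 0.3  0.7 -0.6] M [-0.07 -0.04 -0.01] gap 0.152 q [ 0.09  0.44  0.06  1.19 -0.    1.22]
d [-0.0018  0.0003  0.0022] w [0.0007 0.0012 0.0027]
```

```bash
python3 -m inch '[[0,0.0003,0.0022,0,0.001,0.003,1],[0.0,0.0003,0.0022,0,0.001,0.003,1],[0.0,0.0003,0.0022,0,0.001,0.003,1]]'
python3 - <<'E'
from h import *
st()
s=viewer.read_camera("scene")["img"];t=viewer.read_camera("top")["img"]
cv2.imwrite("pics/a3s.png",s);cv2.imwrite("pics/a3t.png",t)
cv2.imwrite("pics/a3.png",np.hstack([crop(s,320,140,80,110,5),crop(t,237,120,80,110,5)]))
E
```

```text
time: 5.05
eef_pos: [0.5875, 0.1109, 0.1976]
eef_rot: [0.882, 1.385, -0.884]
contact_force: [0.1, -0.5, -1.3]
finger_gap: 0.144
t 5.05 pos [0.5875 0.1109 0.1976] yaw 24.93 xdown [-0.001 -0.001 -1.   ] F [ 0.1 -0.5 -1.3] M [-0.06 -0.02 -0.02] gap 0.144 q [ 0.08  0.44  0.06  1.19 -0.    1.22]
```

View pics/a3.png

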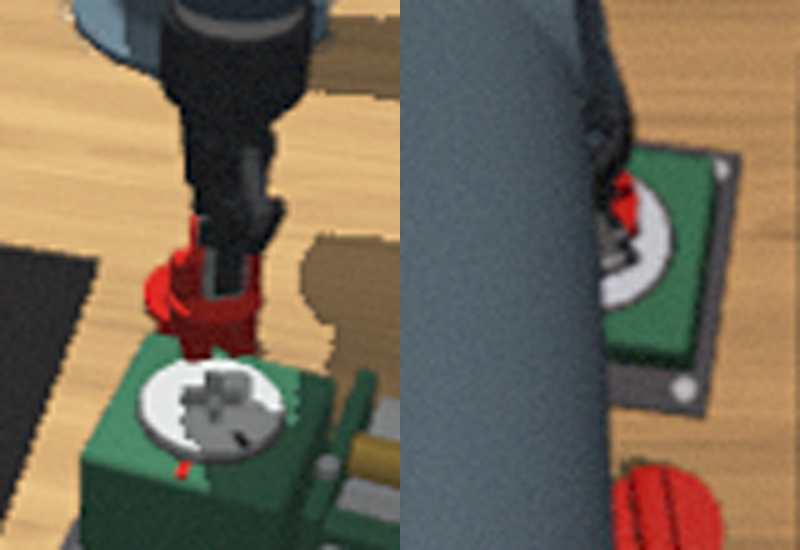

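```bash
python3 -c "
from h import *
go([.588,.112,.168],25)"
python3 -m inch '[[0.01,0.001,-0.0005,0,0,0,1],[0.018,0.001,-0.0005,0,0,0,1],[0.024,0.001,-0.0005,0,0,0,1],[0.024,0.001,-0.0005,0,0,0,1]]'
python3 - <<'E'
from h import *
st()
s=viewer.read_camera("scene")["img"]
cv2.imwrite("pics/a4.png",crop(s,320,140,80,110,5))
E
```

```text
d [ 0.0302  0.0005 -0.0008] w [-0.0009  0.0003 -0.0001]
time: 5.65
eef_pos: [0.5879, 0.1119, 0.1733]
eef_rot: [0.882, 1.385, -0.884]
contact_force: [-0.5, 0.4, -1.1]
finger_gap: 0.15
t 5.65 pos [0.5879 0.1119 0.1733] yaw 24.95 xdown [-0.001 -0.    -1.   ] F [-0.5  0.4 -1.1] M [ 0.04  0.01 -0.03] gap 0.15 q [ 0.08  0.45  0.01  1.14 -0.    1.22]
```

View pics/a4.png

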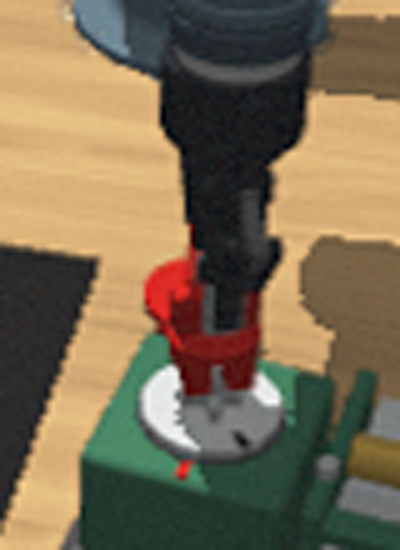

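The knob is held and centred over the nose: the hub spans crop x 180–258 and the nose is at about 214. I'll lower in small steps and watch the force.

```bash
python3 -m inch '[[0.003,0,0,0,0,0,1],[0.006,0,0,0,0,0,1],[0.006,0,0,0,0,0,1]]'; python3 -m inch '[[0.003,0,0,0,0,0,1],[0.006,0,0,0,0,0,1],[0.006,0,0,0,0,0,1]]'
python3 -c "
from h import *
st()"
```

```text
time: 6.08
eef_pos: [0.5881, 0.112, 0.1675]
eef_rot: [0.882, 1.385, -0.883]
contact_force: [-1.4, 0.3, -1.0]
finger_gap: 0.151
time: 6.45
eef_pos: [0.5877, 0.1123, 0.161]
eef_rot: [0.882, 1.386, -0.883]
contact_force: [-0.5, 1.3, -1.5]
finger_gap: 0.15
t 6.45 pos [0.5877 0.1123 0.161 ] yaw 24.96 xdown [-0.002  0.    -1.   ] F [-0.5  1.3 -1.5] M [0.35 0.13 0.02] gap 0.15 q [ 0.08  0.46 -0.01  1.11  0.    1.22]
```

```bash
python3 -m inch '[[0.002,0,0,0,0,0,1],[0.002,0,0,0,0,0,1]]'; python3 -m inch '[[0.002,0,0,0,0,0,1],[0.002,0,0,0,0,0,1]]'
python3 -c "
from h import *
st()"
```

```text
time: 6.7
eef_pos: [0.5876, 0.1125, 0.1588]
eef_rot: [0.882, 1.387, -0.883]
contact_force: [-0.9, 1.8, -1.0]
finger_gap: 0.147
time: 6.95
eef_pos: [0.5878, 0.1125, 0.1578]
eef_rot: [0.883, 1.386, -0.883]
contact_force: [-2.0, 1.5, 5.2]
finger_gap: 0.148
t 6.95 pos [0.5878 0.1125 0.1578] yaw 24.97 xdown [-0.001  0.001 -1.   ] F [-2.   1.5  5.2] M [0.22 0.62 0.02] gap 0.148 q [ 0.08  0.46 -0.01  1.1   0.    1.22]
```

Contact: Fz is about 5 N with the knob riding on the dogs. I'll turn clockwise slowly with light pressure.

```bash
python3 -m inch '[[0.001,0,0,0.03,0,0,1],[0.001,0,0,0.06,0,0,1],[0.001,0,0,0.09,0,0,1],[0.001,0,0,0.09,0,0,1]]'
python3 -c "
from h import *
st()"
```

```text
time: 7.45
eef_pos: [0.5879, 0.1123, 0.1576]
eef_rot: [0.951, 1.353, -0.951]
contact_force: [-2.3, 0.8, 5.1]
finger_gap: 0.143
t 7.45 pos [0.5879 0.1123 0.1576] yaw 19.78 xdown [-0.  0. -1.] F [-2.3  0.8  5.1] M [0.04 0.65 0.05] gap 0.143 q [ 0.08  0.46 -0.01  1.1   0.    1.31]
```

```bash
python3 -m inch '[[0.0015,0,0,0.025,0,0,1],[0.002,0,0,0.05,0,0,1],[0.002,0,0,0.06,0,0,1]]';  python3 -m inch '[[0.0015,0,0,0.025,0,0,1],[0.002,0,0,0.05,0,0,1],[0.002,0,0,0.06,0,0,1]]'
python3 -c "
from h import *
st()"
```

```text
time: 7.82
eef_pos: [0.5879, 0.1123, 0.1573]
eef_rot: [0.998, 1.33, -0.996]
contact_force: [-4.2, 0.7, 8.4]
finger_gap: 0.153
time: 8.2
eef_pos: [0.5877, 0.113, 0.1549]
eef_rot: [1.044, 1.308, -1.041]
contact_force: [-2.8, 5.5, 0.4]
finger_gap: 0.151
t 8.2 pos [0.5877 0.113  0.1549] yaw 12.85 xdown [ 0.     0.002 -1.   ] F [-2.8  5.5  0.4] M [1.09 0.38 0.1 ] gap 0.151 q [ 0.08  0.46 -0.02  1.09  0.    1.43]
```

It's starting to drop: z fell 2.4 mm and Fz dropped. I'll relieve the side load and keep lowering gently.

```bash
python3 -m inch '[[0.001,-0.0003,-0.001,-0.01,0,0,1],[0.003,-0.0003,-0.001,-0.01,0,0,1],[0.003,-0.0003,-0.001,-0.01,0,0,1]]'
python3 -c "
from h import *
st()"
```

```text
time: 8.57
eef_pos: [0.5873, 0.1133, 0.1515]
eef_rot: [1.036, 1.311, -1.035]
contact_force: [0.3, -0.2, -1.7]
finger_gap: 0.15
t 8.57 pos [0.5873 0.1133 0.1515] yaw 13.4 xdown [ 0.     0.001 -1.   ] F [ 0.3 -0.2 -1.7] M [0.07 0.03 0.  ] gap 0.15 q [ 0.08  0.46 -0.03  1.08  0.    1.42]
```

Dropping freely, with no load. I'll continue down the remaining ~3–4 mm until it seats.

```bash
python3 -m inch '[[0.002,0,0,0,0,0,1],[0.003,0,0,0,0,0,1],[0.003,0,0,0,0,0,1]]';python3 -m inch '[[0.0015,0,0,0,0,0,1],[0.0015,0,0,0,0,0,1]]'
python3 -c "
from h import *
st()"
```

```text
time: 8.95
eef_pos: [0.5872, 0.1132, 0.1483]
eef_rot: [1.035, 1.311, -1.035]
contact_force: [-0.1, -0.1, -1.1]
finger_gap: 0.149
time: 9.2
eef_pos: [0.5874, 0.1133, 0.1479]
eef_rot: [1.036, 1.31, -1.034]
contact_force: [-1.9, 0.9, 4.9]
finger_gap: 0.151
t 9.2 pos [0.5874 0.1133 0.1479] yaw 13.4 xdown [ 0.001  0.    -1.   ] F [-1.9  0.9  4.9] M [ 0.18  0.53 -0.01] gap 0.151 q [ 0.08  0.46 -0.03  1.07  0.    1.42]
```

Home: contact came 9.9 mm below the riding height. Now I'll turn the dial clockwise, most of the way first, then look.

```bash
python3 -m inch '[[0,0,0,0.1,0,0,1],[0,0,0,0.2,0,0,1],[0,0,0,0.3,0,0,1],[0,0,0,0.4,0,0,1],[0,0,0,0.5,0,0,1],[0,0,0,0.6,0,0,1],[0,0,0,0.6,0,0,1]]'
python3 - <<'E'
from h import *
st()
S=viewer.read_camera("scene");s=S["img"]
cv2.imwrite("pics/a5s.png",s)
cv2.imwrite("pics/a5.png",np.hstack([crop(s,340,195,45,50,8),crop(cv2.imread("pics/scene0.png"),340,195,45,50,8)]))
E
```

```text
time: 10.07
eef_pos: [0.5881, 0.1135, 0.1481]
eef_rot: [1.475, 1.013, -1.47]
contact_force: [2.3, 1.6, -1.1]
finger_gap: 0.151
t 10.07 pos [0.5881 0.1135 0.1481] yaw -20.9 xdown [ 0.002  0.001 -1.   ] F [ 2.3  1.6 -1.1] M [ 0.42 -0.54  0.08] gap 0.151 q [ 0.08  0.46 -0.03  1.07  0.    2.02]
```

View pics/a5.png

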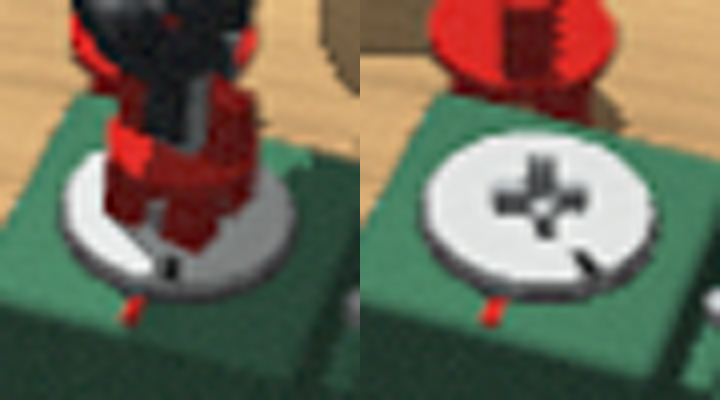

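```bash
python3 - <<'E'
from h import *
S=viewer.read_camera("scene")
g=lambda u,v:(340-.5+(u+.5)/8,195-.5+(v+.5)/8)
ang=lambda d:(np.degrees(np.arctan2(d[1],d[0])),np.linalg.norm(d[:2]))
for C in([.588,.112],[.5875,.1128]):
    C=np.array(C)
    print(ang(ray(S,g(133,312),.092)[:2]-C),ang(ray(S,g(170,268),.1)[:2]-C),ang(ray(S,g(226,264),.1)[:2]-C))
E
```

```text
(np.float64(-6.815835998063563), np.float64(0.04941112850206616)) (np.float64(6.464376326621241), np.float64(0.032676534848598345)) (np.float64(40.94986487718851), np.float64(0.03399240807142737))
(np.float64(-7.657988571824423), np.float64(0.050007939388977345)) (np.float64(4.990527208146835), np.float64(0.033094236137416855)) (np.float64(39.37265172793745), np.float64(0.03385855867262748))
```

```bash
python3 -m inch '[[0,0,0,0.08,0,0,1],[0,0,0,0.16,0,0,1],[0,0,0,0.23,0,0,1],[0,0,0,0.23,0,0,1]]'
python3 - <<'E'
from h import *
st()
S=viewer.read_camera("scene");s=S["img"]
cv2.imwrite("pics/a6.png",crop(s,340,195,45,50,10))
E
```

```text
time: 10.68
eef_pos: [0.5884, 0.1133, 0.1481]
eef_rot: [1.633, 0.867, -1.628]
contact_force: [2.0, 1.1, -2.3]
finger_gap: 0.146
t 10.68 pos [0.5884 0.1133 0.1481] yaw -33.97 xdown [ 0.003  0.001 -1.   ] F [ 2.   1.1 -2.3] M [ 0.29 -0.53  0.06] gap 0.146 q [ 0.08  0.46 -0.03  1.07  0.    2.25]
```

View pics/a6.png

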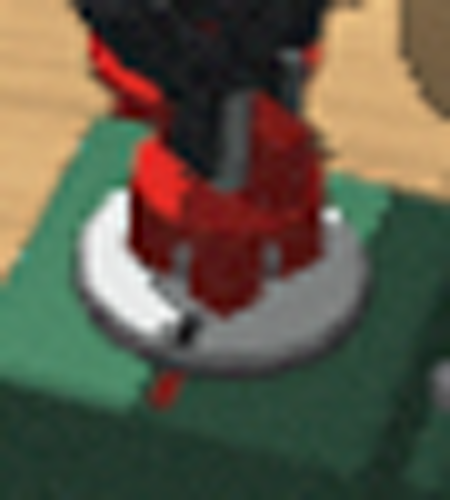

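```bash
python3 - <<'E'
from h import *
S=viewer.read_camera("scene")
g=lambda u,v:(340-.5+(u+.5)/10,195-.5+(v+.5)/10)
ang=lambda d:(np.degrees(np.arctan2(d[1],d[0])),np.linalg.norm(d[:2]))
for C in([.588,.112],[.5875,.1128]):
    C=np.array(C)
    print(ang(ray(S,g(167,388),.092)[:2]-C),ang(ray(S,g(185,328),.1)[:2]-C))
E
python3 -m inch '[[0,0,0,0,0,0,0.7],[0,0,0,0,0,0,0.5],[0,0,0,0,0,0,0.4],[0,0,0,0,0,0,0.4],[0,0,0,0,0,0,0.4]]'
python3 -c "
from h import *
st()"
```

```text
(np.float64(-6.93109166278546), np.float64(0.04854034690588085)) (np.float64(-7.851639454108227), np.float64(0.03179341789928734))
(np.float64(-7.786753329317719), np.float64(0.04913871288797945)) (np.float64(-9.132164051989477), np.float64(0.03240611022281809))
time: 11.4
eef_pos: [0.5883, 0.1134, 0.1481]
eef_rot: [1.633, 0.867, -1.628]
contact_force: [0.4, -0.2, -0.0]
finger_gap: 0.6
t 11.4 pos [0.5883 0.1134 0.1481] yaw -33.97 xdown [ 0.003  0.001 -1.   ] F [ 0.4 -0.2 -0. ] M [ 0.03 -0.05  0.01] gap 0.6 q [ 0.08  0.46 -0.03  1.07  0.    2.25]
```

The pointer is within about 1° of the mark, and the fingers are open and free. I'll lift and then swing aside (towards −y) to look.

```bash
python3 -m inch '[[-0.02,0,0,0,0,0,0.4],[-0.05,0,0,0,0,0,0.4],[-0.09,0,0,0,0,0,0.4],[-0.12,0,0,0,0,0,0.4],[-0.12,0,0,0,0,0,0.4]]'
python3 -c "
from h import *
st();go([.45,-.3,.27],-50)"
```

```text
time: 12.02
eef_pos: [0.5897, 0.1134, 0.271]
eef_rot: [1.638, 0.864, -1.623]
contact_force: [0.4, 0.1, 0.5]
finger_gap: 0.603
t 12.03 pos [0.5897 0.1134 0.271 ] yaw -33.97 xdown [ 0.009  0.001 -1.   ] F [0.4 0.1 0.5] M [ 0.01  0.03 -0.02] gap 0.603 q [0.08 0.42 0.22 1.36 0.   2.25]
d [-0.0006  0.1152  0.4209] w [ 0.2797 -0.0065 -0.0057]
```

```bash
python3 -m inch '[[0,0.015,0.055,0,0,0,0.4],[0,0.03,0.11,0,0,0,0.4],[0,0.045,0.165,0,0,0,0.4],[0,0.06,0.22,0,0,0,0.4],[0,0.075,0.275,0,0,0,0.4],[0,0.09,0.33,0,0,0,0.4],[0,0.105,0.385,0,0,0,0.4],[0,0.115,0.42,0,0,0,0.4]]'
python3 - <<'E'
from h import *
st()
S=viewer.read_camera("scene");T=viewer.read_camera("top");s=S["img"];t=T["img"]
cv2.imwrite("pics/b_s.png",s);cv2.imwrite("pics/b_t.png",t)
cv2.imwrite("pics/b.png",np.hstack([crop(s,340,180,45,55,8),crop(t,255,140,45,55,8)]))
E
```

```text
time: 13.02
eef_pos: [0.4487, -0.301, 0.2678]
eef_rot: [1.639, 0.865, -1.626]
contact_force: [-0.1, 0.8, 0.6]
finger_gap: 0.598
t 13.03 pos [ 0.4487 -0.301   0.2678] yaw -34.09 xdown [ 0.007  0.002 -1.   ] F [-0.1  0.8  0.6] M [ 0.03 -0.03  0.03] gap 0.598 q [-0.71  0.3   0.03  1.3   0.01  1.45]
```

View pics/b.png

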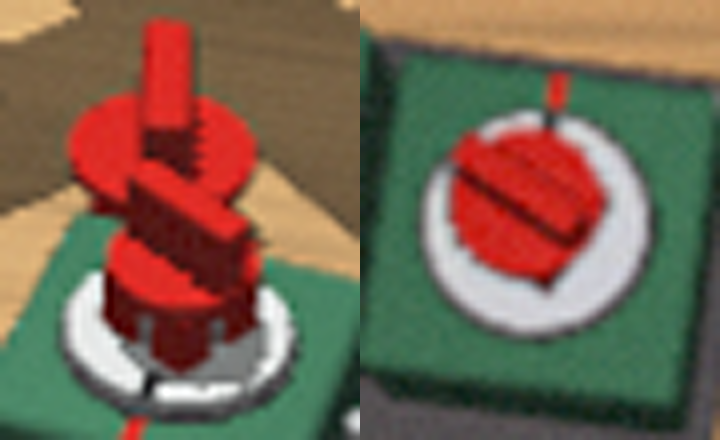

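View pics/b_s.png

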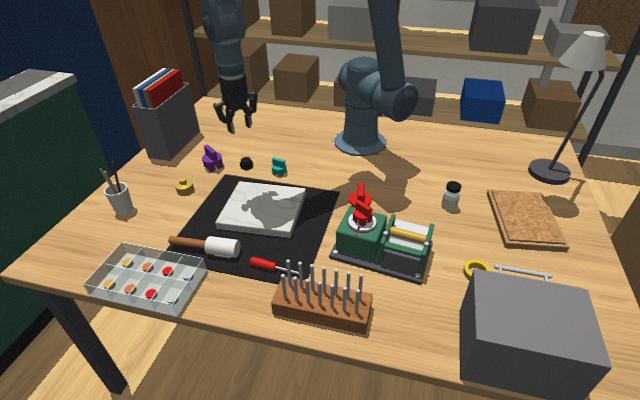

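```bash
python3 - <<'E'
from h import *
S=viewer.read_camera("scene");T=viewer.read_camera("top")
gs=lambda u,v:(340-.5+(u+.5)/8,180-.5+(v+.5)/8)
gt=lambda u,v:(255-.5+(u-360+.5)/8,140-.5+(v+.5)/8)
ang=lambda d:(np.degrees(np.arctan2(d[1],d[0])).round(2),np.linalg.norm(d[:2]).round(4))
C=np.array([.588,.1125])
print("S",ang(ray(S,gs(133,430),.092)[:2]-C),ang(ray(S,gs(151,382),.1)[:2]-C))
print("T",ang(ray(T,gt(558,92),.092)[:2]-C),ang(ray(T,gt(549,120),.1)[:2]-C))
# bar corners top face: scene near-right (258? ) bar near bottom edge ends
print("bar -y top-edge end",tri(S,gs(134,170),T,gt(585,240)), tri(S,gs(134,172),T,gt(578,230)))
print("disc centre z.132",ray(S,gs(184,268),.132),ray(T,gt(524,205),.132))
E
```

```text
S (np.float64(-7.76), np.float64(0.0485)) (np.float64(-7.01), np.float64(0.0313))
T (np.float64(-8.34), np.float64(0.0519)) (np.float64(-7.72), np.float64(0.039))
bar -y top-edge end [0.57017286 0.08977025 0.15323573] [0.57340189 0.09115523 0.1551648 ]
disc centre z.132 [0.59307748 0.11387603 0.132     ] [0.5874868  0.11221893 0.132     ]
```

```bash
python3 -c "
from h import *
print(ctrl.job_done()); st()"
```

```text
the job is handed in; nothing more can be done
None
the job is handed in; nothing more can be done
```

The red knob from the marble slab is home on the splitter's dial, the dial is turned to the red mark, and the knob is released. The job was handed in at about 13 s of the 72 s allowed.

- **Fit:** I set the knob on the nose and turned it clockwise under about 5–8 N until it dropped. It seated 9.9 mm below its riding height, matching the 10 mm dogs.
- **Pointer:** In the last pictures the black pointer is within about 1° of the red mark in both views. The limit is 7°.
- **Centring and height:** The top view puts the knob within about 1 mm of the dial's axis. The bar's top measured 153–155 mm; home should give 160 mm and riding on the dogs 170 mm. I put the shortfall down to hand-picked corner pixels.
- **Disagreement:** The scene view put the disc centre about 5 mm off in x. I think the hub's side biased that measurement, so I relied on the top view and the seating depth.
- **Other things:** The arm stands well clear with nothing touching it. In the last scene picture the rest of the bench looks undisturbed, judged by eye.
- **Not checked:** My attempt to read the robot's state after handing in was refused.

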